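# Check the photometer with its two reference standards

### The job

Check the photometer with its reference standards: with the pull rod home, stand the round standard and the flat standard fully home in the wells of the sample carriage that match their shapes. Then take the rod's knob and draw it out against its spring until the ring on the rod is level with the mouth of the sleeve, which is 40 mm out and short of the end stop, and finish while still gripping and holding it there for the reading, with both standards still seated. Leave everything else on the bench where it is.

Things in the scene. Friction and masses are not known exactly. Their poses are not given: they have to be found in the camera images.
- round_standard_center (a point): centre (half-way up) of the round reference standard: an upright aluminium cylinder, 24 mm diameter, 60 mm tall, about 55 g, loose on the bench. z is its long axis.
- flat_standard_center (a point): centre (half-way up) of the flat reference standard: an upright aluminium slab, 13 mm (its x) by 32 mm (its y) and 60 mm tall (z), about 55 g, loose on the bench, at any yaw; either way round is the same.
- round_well (a point): centre of the mouth of the round well in the photometer's aluminium sample carriage: 27 mm diameter, 26 mm deep, 3 mm lead-in chamfer. The carriage's flat top is level with the white deck, 85 mm above the bench. x points into the instrument (level, opposite to the rod's pull), y left seen from the front, z up. A grey cover, 30 mm above the deck, begins 78 mm to the left (+y) of the wells.
- flat_well (a point): centre of the mouth of the rectangular well in the same carriage, 40 mm behind the round one (+x): 16 mm (x) by 35 mm (y), 26 mm deep, same axes; the slab's 32 mm side lies along y. In either well a seated standard has 34 mm standing out above the deck, so carry it by its top third to keep the fingertips off the deck.
- knob (a point): centre of the black knob on the end of the pull rod: a cylinder 20 mm in diameter and 22 mm long, axis level and along the rod, 68 mm above the bench, standing free in front of the instrument; pinch it from above, fingers closing along y. Axes as for round_well; it moves to -x as the rod is drawn out. With the rod home it is 35 mm in front of the front face.
- sleeve_mouth (a point): centre of the mouth of the fixed steel sleeve (16 mm diameter, 14 mm long) on the front face, out of which the 9 mm rod telescopes; axes as for round_well, -x is the way the rod is pulled. With the rod home the mouth is 21 mm behind the knob's centre.
- pull_rod (a joint): how far the rod, with the carriage fixed to it, is drawn out, in m: 0 home; 0.040 when the dark turned ring on the rod is level with the sleeve mouth (at home the ring lies 40 mm behind the mouth); end stop at 0.056. An inner spring pulls it home at all times: about 3 N at home, 10 N at the ring, 12 N at the stop.
- amber_bottle: bystander: capped amber bottle, 36 mm across, 72 mm tall, standing; origin at its foot
- beaker: bystander: small empty glass beaker, 42 mm across, 50 mm tall; origin at its foot
- cork_ring: bystander: flat cork ring, 110 mm across, 28 mm thick; origin at the centre of its underside
- standards_case: bystander: open wooden three-compartment case, 150 x 110 x 45 mm; origin at the centre of its underside
- spatula: bystander: slim steel laboratory spatula, 160 mm long, lying flat; origin under its middle
- glass_stopper: bystander: ground glass stopper, up to 30 mm across, 52 mm tall, standing; origin at its foot
Not all that is in view belongs to the job. Leave any yellow look-alike of the part that bears round_standard_center alone.

How it is judged:
By the outcome, as a careful person would: the job done as asked, in the order asked, and still so for the second after the job is handed in, while the arm keeps its last pose, push and grip.
It also fails if it takes over 72 s, if anything falls off the work surface, if the arm or the gripper's body presses on something with over 40 N, if the wrist force passes 120 N, or if a joint passes its speed limit or range.

### The arm

A 6-joint arm with a two-finger parallel gripper is mounted at the origin on the work surface. World frame = base frame: x ahead of the robot, y to its left, z up, the work surface at z = 0. Lengths are in mm, angles in rad, forces in N, time in s.
With the tool pointing down it reaches from about 350 to 875 mm from the base axis. Payload 4.2 kg.
Tool frame: the origin (TCP) lies between the finger pads; the fingertips stand 25 mm ahead of it and the grasp point (between the pads) lies 6 mm ahead of it; z points along the fingers, y is the line along which they close (so a half turn about z gives the same grasp; the last joint's range is limited). The gripper opens to 85 mm and grips with 20 to 120 N. Pads are 22 mm wide; open, the fingers measure 114 mm over their backs; the gripper's body (76 mm by 85 mm) begins 54 mm behind the grasp point. The pads swing forward as they close: fully open they stand 13 mm farther back than shut.
Start: joints at [1.497, 0.385, 0.008, 0, -1.194, -0.259], TCP at [204.149, 590.697, 256.312] pointing down, gripper open.
Joint ranges: [-3.14, 3.14], [-1.21, 2.06], [-1.07, 1.41], [-3.16, 2.05], [-2.99, -0.16], [-3.1, 3.1]. Speed limits (rad/s): [2.79, 2.79, 3.14, 3.14, 3.14, 3.14].

### API

Orientations are given as a unit quaternion [x, y, z, w].
In Python, from bench import read_state, get_image, job_done gives the robot as it stands.
- The arm moves only by the tool play_rows, never from a script. Its argument "series" is a list of rows, each a list of 6 numbers: the shift along the world's x, y, z in mm, then the turn, a rotation vector about the world's x, y, z in units of 6 degrees (1.0 is 6 degrees). A call has 1 to 20 rows; each row shifts and turns the commanded pose from where the row before left it; what a row does not reach is not made up. A row lasts 1/12 s, in which the tool goes at most 41.7 mm and 7.16 degrees, less where a joint would pass 70% of its speed; a pose out of reach is approached as far as the arm can. A call is refused whole if a number of a shift passes 41.7 or a number of a turn 1, either way. A call with a gripper value outside its range is refused whole. "gripper" is the opening, from 0 (shut) to 1 (fully open), set as the call begins (left out, the last holds). The fingers move at their own pace and stop on an object; the grip force is fixed at half the most. Time passes only in rows, so rows that do not move let the fingers close. It gives the time, the measured TCP pose, the force, the opening and the grip force at its end, in the units of the state.
- read_state(): the state, without advancing time (a new reading comes with each control period).
- get_image(name): name is "scene" or "top"; returns a dict with "image" (420x560x3 uint8, red, green, blue), "fx", "fy", "cx", "cy" (pixels), "eye" and "rotation" of the camera in the world. Camera axes: x right, y down, z forward; pixel columns grow to the right and rows downward; lengths in mm; the calibration is good to about 2 mm. A picture is of the moment at which its call begins. There is no depth.
- job_done(): hands the job in; it is judged then, once.
The state is a dict: "clock": time; "joints": joint angles; "joint_vel": joint speeds; "joint_efforts": joint torques, N m; "position": TCP position; "ee_rot": TCP orientation; "contact_force": force on the tool from outside, world axes, zero at the start; "wrist_torque": the same for the moment, N m; "gripper_width": finger opening in mm; "grasp_force": force on a finger pad.
Only numpy, scipy, OpenCV 4.12 (cv2) and the standard library are available. Lean on these libraries where they do the work, as an engineer would, in place of code of your own. Each camera call takes 0.05 s, during which the arm holds its last target. There are 200 camera calls.

## Working session

There is one attempt and no reset: what is moved stays moved. The work goes in short steps, Python scripts to look and compute and a tool call to move; the robot and the scene stay as the last step left them, time stands still between calls to the robot, and variables do not carry over. Pictures are saved under pics/ and viewed, at most 10 in all, crops included, and the job is handed in when it is done.

Besides the shell and the picture viewer there is one more tool, called after "Emit:" as name(argument=value, ...) on one line, values as JSON. play_rows: Moves the arm, as the interface text tells. Its arguments: {"type":"object","properties":{"series":{"type":"array","items":{"type":"array","items":{"type":"number"}}},"gripper":{"type":"number"}},"required":["series"]}

```bash
mkdir -p pics; cat > h.py <<'E'
import numpy as np, cv2
from bench import read_state, get_image, job_done
def snap(n,f):
    d=get_image(n); cv2.imwrite(f'pics/{f}.png',cv2.cvtColor(d['image'],cv2.COLOR_RGB2BGR)); 
    np.save(f'pics/{f}.npy',d,allow_pickle=True); return d
def load(f): return np.load(f'pics/{f}.npy',allow_pickle=True).item()
def px2w(d,u,v,z):
    r=np.array(d['rotation'])@np.array([(u-d['cx'])/d['fx'],(v-d['cy'])/d['fy'],1]); e=np.array(d['eye'])
    return e+r*(z-e[2])/r[2]
def w2px(d,p):
    c=np.array(d['rotation']).T@(np.array(p,float)-d['eye']); return np.array([d['fx']*c[0]/c[2]+d['cx'],d['fy']*c[1]/c[2]+d['cy']])
E
python3 - <<'E'
from h import *
for n in('scene','top'):
    d=snap(n,n+'0'); print(n,d['fx'],d['eye'],np.round(d['rotation'],3).tolist())
print(read_state())
E
```

```text
scene 427.3342978097945 [ 873.21194559 -388.37574319  913.13874112] [0.906, 0.296, -0.102, -0.284]
top 448.71394692557675 [ 296.59345001   95.2935658  1135.08627216] [-0.695, 0.713, -0.067, 0.067]
{'clock': 0.1, 'joints': array([ 1.49659589e+00,  3.85503589e-01,  6.72460280e-03, -4.41171909e-04,
       -1.19400548e+00, -2.58589987e-01]), 'joint_vel': array([ 1.83403782e-03, -1.21499645e-03,  3.16969963e-03,  7.30174435e-04,
       -6.26822780e-04,  5.30734210e-05]), 'joint_efforts': array([-4.26125616e-04, -3.93316627e+01,  1.88930368e+01,  4.19802815e+00,
       -2.57178595e-03,  4.91255037e-07]), 'position': array([204.00615536, 590.25091042, 255.30073676]), 'ee_rot': array([ 9.86174241e-01, -1.65708589e-01, -1.12642228e-04,  1.00872262e-03]), 'contact_force': array([-0.93334272, -0.43103941, -0.75860685]), 'wrist_torque': array([-0.02040865, -0.05154164,  0.01292402]), 'grasp_force': 0.0, 'gripper_width': 85.03023020001578}
```

View pics/scene0.png

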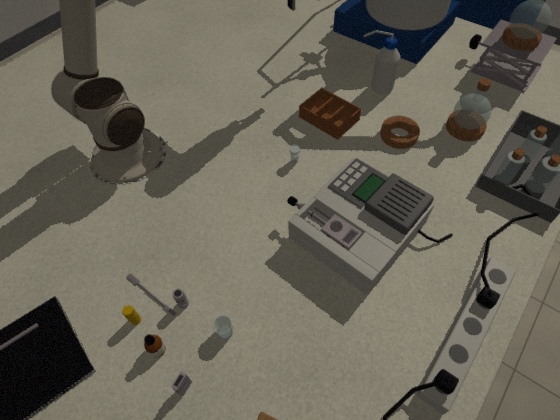

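View pics/top0.png

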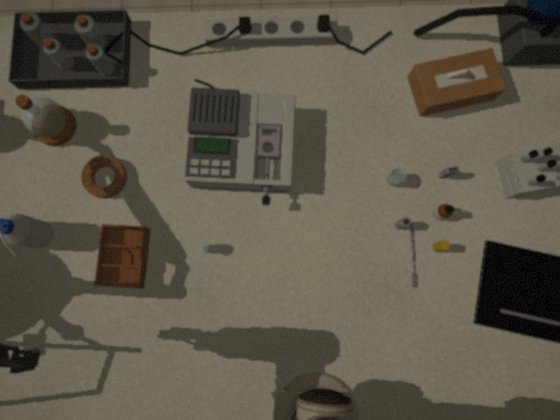

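The scene view shows the photometer near (360,220), its knob at (293,201), the round standard at (180,298), the yellow decoy at (131,315) and the slab at (181,383). In the top view they are the instrument at (268,140), the knob at (266,199), the round standard at (404,224), the slab at (449,172) and the yellow one at (442,246). `rotation` turns out to be a quaternion.

```bash
sed -i "s/np.array(d\['rotation'\])/R(d)/g" h.py; cat >> h.py <<'E'
from scipy.spatial.transform import Rotation
def R(d): return Rotation.from_quat(d['rotation']).as_matrix()
def crop(f,x,y,w,h,k):
    im=cv2.imread(f'pics/{f}.png')[y:y+h,x:x+w]; return cv2.resize(im,None,fx=k,fy=k,interpolation=cv2.INTER_CUBIC)
E
python3 - <<'E'
from h import *
t=load('top0')
for n,u,v,z in(('round',404,224,60),('slab',449,172,60),('knob',266,199,68),('rwell',268,155,85)): print(n,px2w(t,u,v,z).round(1))
a=crop('top0',235,115,70,100,5); b=crop('top0',380,150,90,100,5)
cv2.imwrite('pics/c1.png',np.hstack([a,b]))
a=crop('scene0',275,170,100,90,4); b=crop('scene0',115,270,100,130,4)
a=cv2.copyMakeBorder(a,0,160,0,0,cv2.BORDER_CONSTANT)
cv2.imwrite('pics/c2.png',np.hstack([a,b]))
E
```

```text
round [ 445.2 -228.4   60. ]
slab [ 571.8 -350.    60. ]
knob [514.  103.5  68. ]
rwell [619.7  95.9  85. ]
```

View pics/c1.png

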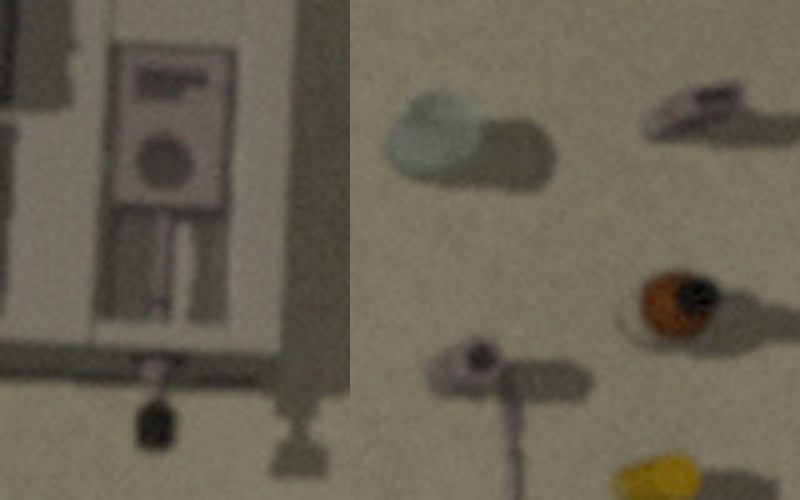

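View pics/c2.png

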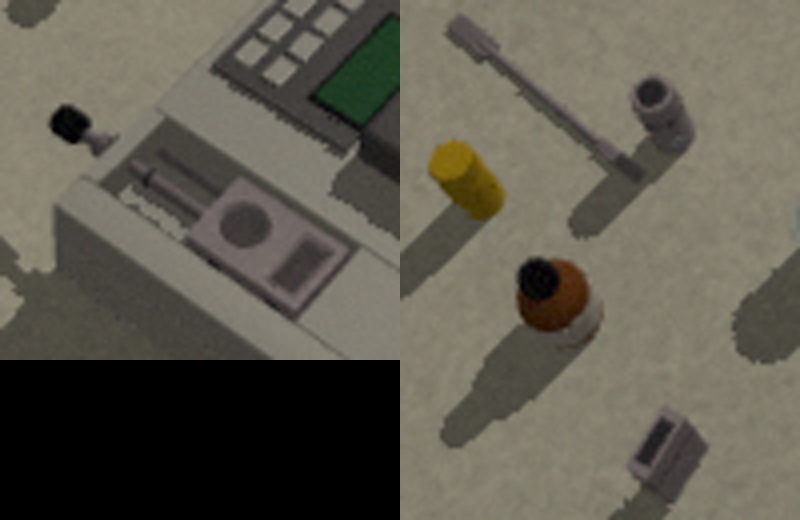

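The crops show the knob, both wells, and the two standards with their dark tops. I'll locate each one in both views and compare.

```bash
python3 - <<'E'
from h import *
t,s=load('top0'),load('scene0')
def cen(d,u,v,r,thr=None):
    g=cv2.cvtColor(d['image'],cv2.COLOR_RGB2GRAY).astype(float); 
    x0,y0=int(u-r),int(v-r); p=cv2.resize(g[y0:y0+2*r+1,x0:x0+2*r+1],None,fx=8,fy=8,interpolation=cv2.INTER_CUBIC)
    p=cv2.GaussianBlur(p,(0,0),3)
    q=p[int(4*r):int(12*r),int(4*r):int(12*r)].min(); T=(q+np.percentile(p,75))/2
    n,l,st,c=cv2.connectedComponentsWithStats((p<T).astype(np.uint8))
    m=np.array([(u-x0+.5)*8,(v-y0+.5)*8]); i=1+np.argmin(np.hypot(*(c[1:]-m).T)-(st[1:,4]>30)*5)
    cc=(c[i]+.5)/8-.5+[x0,y0]; return cc,st[i,2:]/8.
for n,a,b,z,ra,rb in(('rtop',(406,221),(178.5,292.6),60,4,5),('stop',(453.2,169),(178.5,379.6),60,5,7),('rwell',(267.6,146.6),(336,225.5),85,8,9),('fwell',(269,131),(350,235),85,8,9),('knob',(265.6,199.6),(292,200.9),68,8,9)):
    for d,(u,v),r in((t,a,ra),(s,b,rb)):
        c,w=cen(d,u,v,r); print(n,'by eye',px2w(d,u,v,z).round(1)[:2],'blob',c.round(1),w,px2w(d,*c,z).round(1)[:2])
# instrument yaw: carriage channel edges
for (u1,v1,u2,v2,z) in((108,45,97,320,85),(235,45,225,320,85)):
    P=[px2w(t,235+u/5,115+v/5,z) for u,v in((u1,v1),(u2,v2))]; e=P[0]-P[1]; print('yaw',np.degrees(np.arctan2(e[1],e[0])))
for d,a in ((s,'scene'),(t,'top')): print(a,d['eye'].round(0))
# slab yaw: top edges in scene
E=lambda x,y: px2w(s,115+(x-400)/4,270+y/4,60)[:2]
for n,x,y in(('a',664,404),('b',706,447),('c',668,502),('d',627,462),('e',672,404),('f',690,420),('g',650,478)): print(n,E(x,y).round(1))
k=8
im=np.hstack([cv2.resize(crop('top0',440,155,40,35,k),(320,280)),cv2.resize(crop('scene0',165,365,40,35,k),(320,280))]); 
im2=np.hstack([crop('top0',252,118,40,40,k),crop('scene0',315,205,60,40,k)[:,:480]])
im=cv2.copyMakeBorder(im,0,0,0,im2.shape[1]-im.shape[1],0)
im=np.vstack([im,im2]); im=np.clip(im.astype(float)*1.6,0,255).astype(np.uint8); cv2.imwrite('pics/c3.png',im);print(im.shape)
E
```

```text
rtop by eye [ 452.4 -233.8] blob [405.8 221.3] [  5.75    5.5   187.875] [ 451.6 -233.3]
rtop by eye [ 453.6 -231. ] blob [177.3 292.9] [  7.625   7.375 331.125] [ 452. -233.]
stop by eye [ 579.2 -361.2] blob [453. 171.] [ 11.      7.625 509.625] [ 574.  -360.1]
stop by eye [ 580.  -358.8] blob [178.2 380.2] [  9.875  12.625 452.875] [ 580.3 -359.9]
rwell by eye [641.   96.3] blob [267.3 146.9] [ 11.     10.875 729.375] [640.4  97. ]
rwell by eye [641.9  96.2] blob [335.8 225.9] [ 12.75  11.25 858.75] [642.1  95. ]
fwell by eye [681.   91.9] blob [267.8 131. ] [ 14.25    6.5   529.375] [681.   94.9]
fwell by eye [681.1  93.3] blob [349.6 236. ] [ 15.375  13.5   838.375] [681.7  90.6]
knob by eye [512.6 104.5] blob [265.7 199.7] [  7.625  10.5   517.5  ] [512.4 104.2]
knob by eye [512.  103.4] blob [292.8 201.4] [ 13.375  12.125 621.5  ] [514.4 103.3]
yaw -3.31588528284171
yaw -3.726656673155202
scene [ 873. -388.  913.]
top [ 297.   95. 1135.]
a [ 572.7 -344.6]
b [ 602.8 -346.9]
c [ 605.4 -375.2]
d [ 577.2 -374. ]
e [ 575.8 -342.3]
f [ 588.  -342.5]
g [ 591.1 -372.6]
(600, 800, 3)
```

View pics/c3.png

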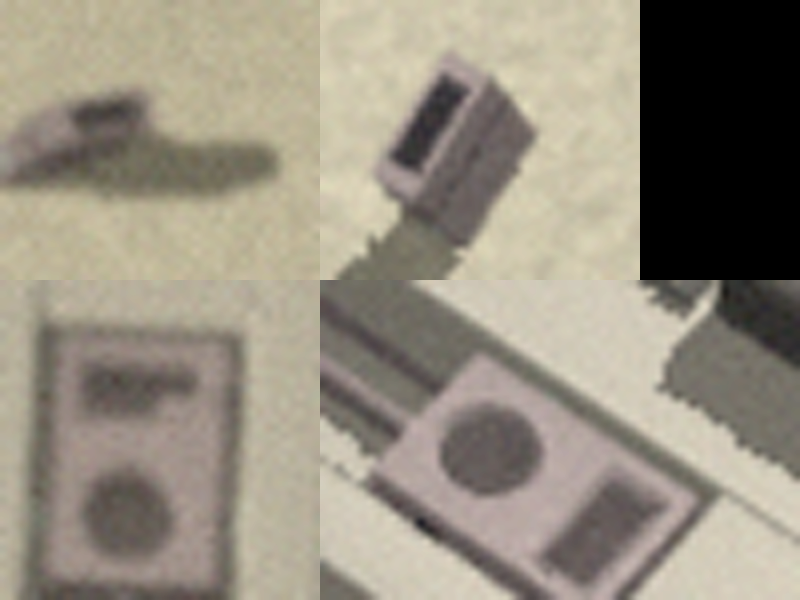

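The slab's dark top recess is sharp in the scene view, and its corners give the yaw. The wells in both views agree to about 1 mm, and the instrument's yaw is about -3.5°, with round well to knob consistent.

```bash
python3 - <<'E'
from h import *
s=load('scene0')
f=lambda x,y,z: px2w(s,165+(x-320+.5)/8-.5,365+(y+.5)/8-.5,z)[:2]
def ana(P):
    P=np.array(P);c=P.mean(0); L=(P[0]+P[1]-P[2]-P[3])/2; S=(P[0]+P[3]-P[1]-P[2])/2
    print(c.round(1),np.hypot(*L).round(1),np.hypot(*S).round(1),'long deg',np.degrees(np.arctan2(L[1],L[0])),np.degrees(np.arctan2(S[1],S[0])))
ana([f(*p,60) for p in((443,73),(470,85),(417,172),(390,157))])
ana([f(*p,60) for p in((447,50),(492,78),(414,206),(374,180))])
g=lambda x,y,z: px2w(s,315+(x-320+.5)/8-.5,205+(y-280+.5)/8-.5,z)[:2]
ana([g(*p,85) for p in((613,468),(670,503),(598,590),(540,557))])
print(g(490,449,85))
E
```

```text
[ 580.  -359.1] 21.7 7.6 long deg 99.43448572101052 -167.5620162592372
[ 581.3 -359.9] 32.3 12.6 long deg 101.0892608195735 -172.63583316588628
[682.5  92. ] 36.7 18.9 long deg 87.91692682764547 179.760270441753
[641.78951851  95.5367192 ]
```

Emit:
play_rows(series=[[13.4,-34,0,0,0,-0.72],[13.4,-34,0,0,0,-0.72],[13.4,-34,0,0,0,-0.72],[13.4,-34,0,0,0,-0.72],[13.4,-34,0,0,0,-0.72],[13.4,-34,0,0,0,-0.72],[13.4,-34,0,0,0,-0.72],[13.4,-34,0,0,0,-0.72],[13.4,-34,0,0,0,-0.72],[13.4,-34,0,0,0,-0.72],[13.4,-34,0,0,0,-0.72],[13.4,-34,0,0,0,-0.72],[13.4,-34,0,0,0,-0.72],[13.4,-34,0,0,0,-0.72]], gripper=0.6)

```text
clock: 1.27
position: [391.7, 112.8, 256.3]
ee_rot: [0.768, -0.641, -0.0, -0.0]
contact_force: [0.4, 0.5, -0.5]
gripper_width: 51.0
grasp_force: 0.0
```

Emit:
play_rows(series=[[13.4,-34,0,0,0,0],[13.4,-34,0,0,0,0],[13.4,-34,0,0,0,0],[13.4,-34,0,0,0,0],[13.4,-34,0,0,0,0],[13.4,-34,0,0,0,0],[13.4,-34,0,0,0,0],[13.4,-34,-10,0,0,0],[13.4,-34,-10,0,0,0],[13.4,-34,-10,0,0,0],[13.4,-34,-20,0,0,0],[13.4,-34,-30,0,0,0],[13.4,-34,-30,0,0,0],[13.4,-34,-20,0,0,0],[0,0,0,0,0,0],[0,0,0,0,0,0],[0,0,0,0,0,0]])

```text
clock: 2.68
position: [575.9, -353.2, 133.0]
ee_rot: [0.768, -0.64, -0.0, 0.0]
contact_force: [-0.6, 1.1, 1.2]
gripper_width: 51.1
grasp_force: 0.0
```

Emit:
play_rows(series=[[2.2,-3,-15,0,0,0],[2.2,-3.3,-20,0,0,0],[0,0,-20,0,0,0],[0,0,-15,0,0,0],[0,0,-6,0,0,0],[0,0,0,0,0,0],[0,0,0,0,0,0]])

```text
clock: 3.27
position: [581.4, -359.1, 59.5]
ee_rot: [0.769, -0.639, 0.001, -0.0]
contact_force: [-0.4, 0.1, 0.3]
gripper_width: 51.3
grasp_force: 0.0
```

Emit:
play_rows(series=[[0,0,0,0,0,0],[0,0,0,0,0,0],[0,0,0,0,0,0],[0,0,0,0,0,0],[0,0,0,0,0,0],[0,0,0,0,0,0],[0,0,0,0,0,0],[0,0,0,0,0,0]], gripper=0)

```text
clock: 3.93
position: [581.1, -359.7, 58.7]
ee_rot: [0.769, -0.64, 0.001, -0.0]
contact_force: [-1.2, 2.2, 5.9]
gripper_width: 12.2
grasp_force: 58.8
```

```bash
python3 - <<'E'
from h import *
snap('scene','s1'); print(read_state()['position'])
cv2.imwrite('pics/c4.png',crop('s1',125,300,110,110,5))
E
```

```text
[ 581.12211452 -359.69655239   58.73595309]
```

View pics/c4.png

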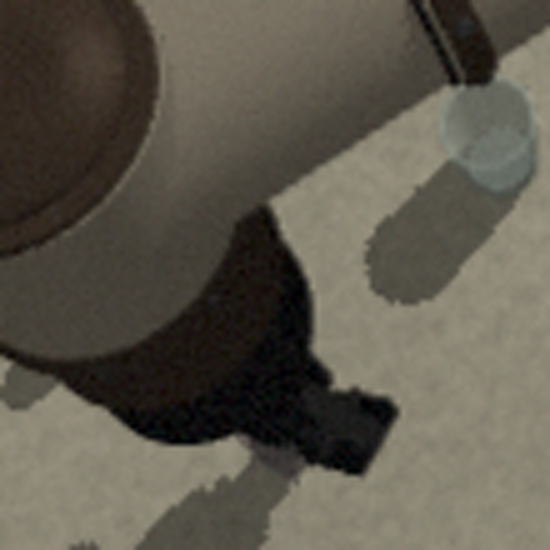

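The picture shows the slab in the fingers at (285,455), and the width and force readings agree. Lifting it and carrying it to the flat well.

Emit:
play_rows(series=[[0,0,15,0,0,0],[0,0,30,0,0,0],[0,0,35,0,0,0],[0,15,30,0,0,0],[8,35,15,0,0,-0.23],[9,38,0,0,0,-0.3],[9,38,0,0,0,-0.3],[9,38,0,0,0,-0.3],[9,38,0,0,0,-0.3],[9,38,0,0,0,-0.3],[9,38,0,0,0,-0.3],[9,38,0,0,0,-0.3],[9,38,0,0,0,0],[9,38,0,0,0,0],[9,34,0,0,0,0],[5,18,0,0,0,0],[0,8,0,0,0,0],[0,0,0,0,0,0],[0,0,0,0,0,0],[0,0,0,0,0,0]])

```text
clock: 5.65
position: [683.2, 90.8, 182.3]
ee_rot: [-0.684, 0.729, 0.0, -0.0]
contact_force: [0.3, -0.0, 0.1]
gripper_width: 11.8
grasp_force: 58.4
```

Emit:
play_rows(series=[[-1.9,2,-10,0,0,0],[0,0,-13,0,0,0],[0,0,-6,0,0,0],[0,0,0,0,0,0],[0,0,0,0,0,0],[0,0,0,0,0,0]])

```text
clock: 6.15
position: [682.0, 94.1, 154.0]
ee_rot: [-0.685, 0.729, -0.0, 0.0]
contact_force: [0.0, -0.2, -0.3]
gripper_width: 12.1
grasp_force: 58.5
```

```bash
python3 - <<'E'
from h import *
d=snap('scene','s2'); p=read_state()['position'];print(p, w2px(d,[p[0],p[1],p[2]-58.7]), w2px(d,[681.3,92.8,85]))
im=np.clip(crop('s2',310,195,80,60,8).astype(float)*1.7,0,255); cv2.imwrite('pics/c5.png',im)
E
```

```text
[682.11916058  94.29838767 154.19044149] [351.13572606 232.46813622] [349.96680016 235.18729112][ WARN:0@0.458] global loadsave.cpp:1063 imwrite_ Unsupported depth image for selected encoder is fallbacked to CV_8U.
```

View pics/c5.png

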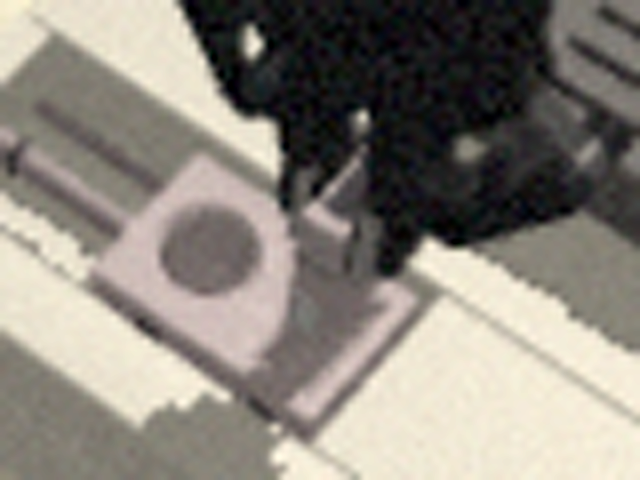

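The slab hangs between the black fingers at (345,220), over the flat well, and its lower part is in shadow. I'll lower it gently and watch the force.

Emit:
play_rows(series=[[-0.7,-1.3,-6,0,0,0],[0,0,-5,0,0,0],[0,0,-3,0,0,0],[0,0,-2,0,0,0],[0,0,-2,0,0,0],[0,0,0,0,0,0],[0,0,0,0,0,0]])

```text
clock: 6.78
position: [680.7, 93.0, 135.0]
ee_rot: [-0.685, 0.729, 0.0, -0.001]
contact_force: [0.1, -0.8, -1.0]
gripper_width: 12.0
grasp_force: 58.4
```

It is 9 mm inside the well with no force.

Emit:
play_rows(series=[[0.3,0,-4,0,0,0],[0,0,-4,0,0,0],[0,0,-4,0,0,0],[0,0,-3,0,0,0],[0,0,-1,0,0,0],[0,0,0,0,0,0],[0,0,0,0,0,0]])

```text
clock: 7.37
position: [680.9, 93.0, 118.8]
ee_rot: [-0.685, 0.729, 0.0, -0.001]
contact_force: [0.1, -2.0, -1.6]
gripper_width: 11.9
grasp_force: 58.4
```

Emit:
play_rows(series=[[0,0,-1,0,0,0],[0,0,-0.7,0,0,0],[0,0,0,0,0,0],[0,0,0,0,0,0]])

```text
clock: 7.7
position: [681.3, 93.0, 118.0]
ee_rot: [-0.685, 0.729, -0.0, -0.0]
contact_force: [-0.3, -3.3, 0.4]
gripper_width: 11.9
grasp_force: 58.5
```

Emit:
play_rows(series=[[0,-0.8,-0.6,0,0,0],[0,0,-0.6,0,0,0],[0,0,-0.5,0,0,0],[0,0,0,0,0,0],[0,0,0,0,0,0]])

```text
clock: 8.12
position: [681.4, 92.9, 117.7]
ee_rot: [-0.685, 0.728, -0.0, 0.001]
contact_force: [-3.0, -0.2, 5.9]
gripper_width: 11.7
grasp_force: 59.6
```

Floor reached at the expected height. Releasing.

Emit:
play_rows(series=[[0,0,0,0,0,0],[0,0,0,0,0,0],[0,0,0,0,0,0],[0,0,0,0,0,0],[0,0,10,0,0,0],[0,0,20,0,0,0],[0,0,30,0,0,0],[0,0,30,0,0,0],[0,0,0,0,0,0]], gripper=0.4)

```text
clock: 8.87
position: [684.9, 92.8, 214.8]
ee_rot: [-0.685, 0.728, -0.004, 0.006]
contact_force: [0.5, 0.4, 1.9]
gripper_width: 34.4
grasp_force: 0.0
```

```bash
python3 - <<'E'
from h import *
print(read_state()['joints'].round(2))
E
```

```text
[ 0.37  0.52  0.12  0.   -1.16 -0.43]
```

Emit:
play_rows(series=[[-14.6,-20.4,0,0,0,0.94],[-14.6,-20.4,0,0,0,0.94],[-14.6,-20.4,0,0,0,0.94],[-14.6,-20.4,0,0,0,0.94],[-14.6,-20.4,0,0,0,0.94],[-14.6,-20.4,0,0,0,0.94],[-14.6,-20.4,0,0,0,0.94],[-14.6,-20.4,0,0,0,0.94],[-14.6,-20.4,0,0,0,0.94],[-14.6,-20.4,-5,0,0,0.94],[-14.6,-20.4,-10,0,0,0.94],[-14.6,-20.4,-10,0,0,0.94],[-14.6,-20.4,-15,0,0,0.94],[-14.6,-20.4,-15,0,0,0.94],[-14.6,-20.4,-15,0,0,0.94],[-14.6,-20.4,-10,0,0,0.94],[0,0,0,0,0,0],[0,0,0,0,0,0],[0,0,0,0,0,0]], gripper=0.65)

```text
clock: 10.45
position: [448.6, -234.2, 126.8]
ee_rot: [1.0, -0.029, 0.001, 0.0]
contact_force: [0.6, -0.0, 0.5]
gripper_width: 55.3
grasp_force: 0.0
```

Emit:
play_rows(series=[[3.4,1.2,-15,0,0,0],[0,0,-20,0,0,0],[0,0,-20,0,0,0],[0,0,-11,0,0,0],[0,0,-2,0,0,0],[0,0,0,0,0,0],[0,0,0,0,0,0]])

```text
clock: 11.03
position: [452.4, -232.6, 59.0]
ee_rot: [1.0, -0.028, 0.001, 0.0]
contact_force: [0.1, 0.5, 0.2]
gripper_width: 55.3
grasp_force: 0.0
```

Emit:
play_rows(series=[[0,0,0,0,0,0],[0,0,0,0,0,0],[0,0,0,0,0,0],[0,0,0,0,0,0],[0,0,0,0,0,0],[0,0,0,0,0,0],[0,0,0,0,0,0],[0,0,0,0,0,0]], gripper=0)

```text
clock: 11.7
position: [451.9, -233.0, 59.2]
ee_rot: [1.0, -0.029, 0.001, 0.0]
contact_force: [-0.3, 1.5, 6.5]
gripper_width: 21.4
grasp_force: 58.6
```

Emit:
play_rows(series=[[0,0,15,0,0,0],[0,0,30,0,0,0],[0,0,35,0,0,0],[5,8,30,0,0,0],[10,17,10,0,0,0],[18,32,0,0,0,0],[18,32,0,0,0,0],[18,32,0,0,0,0],[18,32,0,0,0,0],[18,32,0,0,0,0],[18,32,0,0,0,0],[18,32,0,0,0,0],[18,32,0,0,0,0],[18,30,0,0,0,0],[10,16,0,0,0,0],[3,2,0,0,0,0],[0,0,0,0,0,0],[0,0,0,0,0,0],[0,0,0,0,0,0]])

```text
clock: 13.28
position: [640.3, 95.0, 177.9]
ee_rot: [1.0, -0.029, -0.001, 0.0]
contact_force: [-0.6, -0.7, 0.5]
gripper_width: 20.9
grasp_force: 58.8
```

```bash
python3 - <<'E'
from h import *
d=snap('scene','s3'); p=read_state()['position'];print(p)
for q in ([*p[:2],p[2]-59.2],[641.6,95.7,85]):
    u=w2px(d,q); print(u,(u-[295,180]+.5)*6-.5)
im=np.clip(crop('s3',295,180,95,75,6).astype(float)*1.9,0,255).astype(np.uint8); cv2.imwrite('pics/c6.png',im)
E
```

```text
[640.41657128  94.91450262 178.14131252]
[336.35914952 217.37221149] [250.65489712 226.73326895]
[335.78113539 225.59782381] [247.18681236 276.08694284]
```

View pics/c6.png

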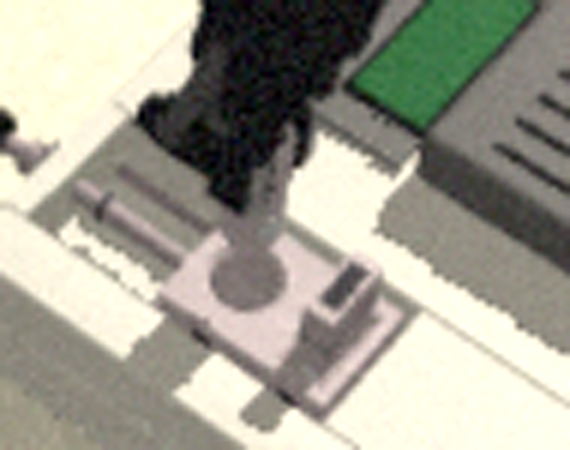

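The slab stands seated at (345,300). The round standard hangs at (265,200), just above its well at (248,277), within about 1 mm of prediction.

Emit:
play_rows(series=[[1.2,0.7,-10,0,0,0],[0,0,-12,0,0,0],[0,0,-8,0,0,0],[0,0,-4,0,0,0],[0,0,-3,0,0,0],[0,0,-3,0,0,0],[0,0,-2,0,0,0],[0,0,0,0,0,0],[0,0,0,0,0,0]])

```text
clock: 14.08
position: [642.2, 96.8, 136.1]
ee_rot: [1.0, -0.029, -0.0, 0.0]
contact_force: [0.4, -0.5, -0.2]
gripper_width: 21.4
grasp_force: 58.7
```

Emit:
play_rows(series=[[-0.5,-1,-3,0,0,0],[0,0,-4,0,0,0],[0,0,-4,0,0,0],[0,0,-3,0,0,0],[0,0,-2,0,0,0],[0,0,-1,0,0,0],[0,0,0,0,0,0],[0,0,0,0,0,0]])

```text
clock: 14.75
position: [641.8, 95.9, 119.0]
ee_rot: [1.0, -0.029, 0.0, 0.0]
contact_force: [-0.2, 0.4, -0.9]
gripper_width: 21.0
grasp_force: 58.8
```

Emit:
play_rows(series=[[0,0,-0.7,0,0,0],[0,0,-0.7,0,0,0],[0,0,-0.6,0,0,0],[0,0,0,0,0,0],[0,0,0,0,0,0]])

```text
clock: 15.17
position: [642.1, 95.9, 118.2]
ee_rot: [1.0, -0.029, 0.001, -0.0]
contact_force: [-1.4, 0.3, 5.5]
gripper_width: 21.2
grasp_force: 59.3
```

Emit:
play_rows(series=[[0,0,0,0,0,0],[0,0,0,0,0,0],[0,0,0,0,0,0],[0,0,0,0,0,0],[0,0,10,0,0,0],[0,0,20,0,0,0],[0,0,30,0,0,0],[-10,0.7,10,0,0,0],[-25,1.5,0,0,0,0],[-30,2,0,0,0,0],[-30,2,0,0,0,0],[-22,1,0,0,0,0],[-10,0.5,0,0,0,0],[-2,0,0,0,0,0],[0,0,0,0,0,0],[0,0,0,0,0,0]], gripper=0.5)

```text
clock: 16.5
position: [513.9, 103.9, 187.5]
ee_rot: [1.0, -0.029, 0.001, -0.0]
contact_force: [0.5, -0.7, -0.3]
gripper_width: 42.7
grasp_force: 0.0
```

```bash
python3 - <<'E'
from h import *
d=snap('scene','s4'); p=read_state()['position'];print(p)
for q in ([513.3,103.6,68],[681.3,92.9,119],[641.8,95.8,119]):
    u=w2px(d,q); print(u,(u-[270,165]+.5)*6-.5)
im=np.clip(crop('s4',270,165,115,90,6).astype(float)*1.9,0,255).astype(np.uint8); cv2.imwrite('pics/c7.png',im)
E
```

```text
[513.99966357 103.81184495 187.19204899]
[292.48772133 201.09431839] [137.42632798 219.06591036]
[351.65312034 227.08764537] [492.41872201 375.02587221]
[337.10204795 217.39235957] [405.11228773 316.85415744]
```

View pics/c7.png

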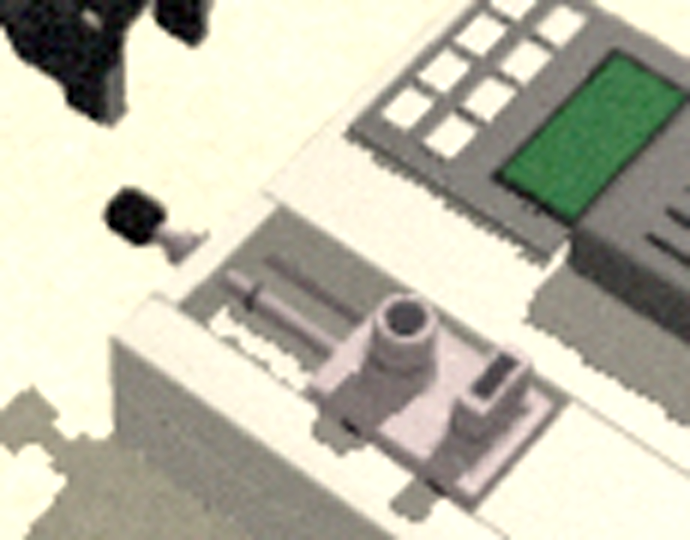

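Both standards stand seated, with tops at (405,318) and (495,375), which matches a 34 mm projection. The knob is at (135,216), as predicted. Going down on it.

Emit:
play_rows(series=[[-0.6,-0.2,-15,0,0,0],[0,0,-30,0,0,0],[0,0,-30,0,0,0],[0,0,-25,0,0,0],[0,0,-11,0,0,0],[0,0,-2,0,0,0],[0,0,0,0,0,0],[0,0,0,0,0,0]])

```text
clock: 17.22
position: [513.4, 103.7, 74.5]
ee_rot: [1.0, -0.029, 0.001, -0.0]
contact_force: [0.1, 0.5, 0.5]
gripper_width: 42.5
grasp_force: 0.0
```

Emit:
play_rows(series=[[0,0,0,0,0,0],[0,0,0,0,0,0],[0,0,0,0,0,0],[0,0,0,0,0,0],[0,0,0,0,0,0],[0,0,0,0,0,0],[0,0,0,0,0,0],[0,0,0,0,0,0]], gripper=0)

```text
clock: 17.88
position: [513.2, 104.6, 75.4]
ee_rot: [1.0, -0.028, 0.002, -0.001]
contact_force: [-2.1, 5.1, 4.8]
gripper_width: 18.0
grasp_force: 58.8
```

Emit:
play_rows(series=[[-1,0.5,0,0,0,0],[-2,0.1,0,0,0,0],[-3,0.2,0,0,0,0],[-3,0.2,0,0,0,0],[-3,0.2,0,0,0,0],[-3,0.2,0,0,0,0],[-3,0.2,0,0,0,0],[-3,0.2,0,0,0,0],[-3,0.2,0,0,0,0],[-3,0.2,0,0,0,0],[-3,0.2,0,0,0,0],[-3,0.2,0,0,0,0],[-2,0.1,0,0,0,0],[-1,0,0,0,0,0],[0,0,0,0,0,0],[0,0,0,0,0,0],[0,0,0,0,0,0]])

```text
clock: 19.3
position: [479.6, 107.3, 75.4]
ee_rot: [1.0, -0.028, 0.004, -0.002]
contact_force: [8.2, -0.3, 2.0]
gripper_width: 17.8
grasp_force: 58.6
```

```bash
python3 - <<'E'
from h import *
s=read_state(); print(s['position'],s['contact_force'])
d=snap('scene','s5'); 
# carriage travel: match round-standard + slab patch between s4 and s5
a=cv2.cvtColor(load('s4')['image'],cv2.COLOR_RGB2GRAY); b=cv2.cvtColor(d['image'],cv2.COLOR_RGB2GRAY)
k=6; up=lambda g:cv2.resize(g,None,fx=k,fy=k,interpolation=cv2.INTER_CUBIC)
A=up(a);B=up(b)
for p in ([681.3,92.9,119],[641.8,95.8,119]):
    u=w2px(d,p); x,y=[int(v) for v in (u+.5)*k-.5]; T=A[y-24:y+25,x-24:x+25]
    r=cv2.matchTemplate(B[y-150:y+150,x-150:x+150],T,cv2.TM_CCOEFF_NORMED); _,m,_,l=cv2.minMaxLoc(r)
    q=px2w(d,*(u+np.array([l[0]+24-150,l[1]+24-150])/k),119); print(m,(q-p).round(2))
E
```

```text
[479.56419061 107.34305218  75.42286829] [ 8.22076329 -0.25710051  1.97130993]
0.9656845331192017 [-33.62   2.12   0.  ]
0.9781752824783325 [-33.26   2.69   0.  ]
```

Emit:
play_rows(series=[[-1.5,0.1,0,0,0,0],[-2,0.1,0,0,0,0],[-2,0.1,0,0,0,0],[-1,0.1,0,0,0,0],[0,0,0,0,0,0],[0,0,0,0,0,0],[0,0,0,0,0,0],[0,0,0,0,0,0]])

```text
clock: 20.02
position: [473.4, 107.8, 75.4]
ee_rot: [1.0, -0.028, 0.004, -0.002]
contact_force: [8.8, -0.4, 1.3]
gripper_width: 18.0
grasp_force: 58.6
```

```bash
cat > m.py <<'E'
from h import *
import sys
s=read_state(); print(s['position'],s['contact_force'])
ds=[snap('scene',sys.argv[1]+str(i)) for i in range(4)]; d=ds[0]
g=lambda D:cv2.cvtColor(D['image'],cv2.COLOR_RGB2GRAY); b=np.mean([g(D) for D in ds],0).astype(np.uint8)
k=10; up=lambda g:cv2.resize(g,None,fx=k,fy=k,interpolation=cv2.INTER_CUBIC)
A=up(g(load('s4')));B=up(b)
for p in ([681.3,92.9,119],[641.8,95.8,119]):
    u=w2px(d,p); x,y=[int(v) for v in (u+.5)*k-.5]; T=A[y-40:y+41,x-40:x+41]
    r=cv2.matchTemplate(B[y-250:y+250,x-250:x+250],T,cv2.TM_CCOEFF_NORMED); _,m,_,l=cv2.minMaxLoc(r)
    q=px2w(d,*(u+np.array([l[0]+40-250,l[1]+40-250])/k),119); print(m,(q-p).round(2))
im=np.clip(crop(sys.argv[1]+'0',270,165,100,75,8).astype(float)*1.9,0,255).astype(np.uint8); cv2.imwrite(f'pics/{sys.argv[1]}c.png',im)
print(read_state()['position'])
E
python3 m.py s6
```

```text
[473.37932264 107.83822345  75.42179203] [ 8.78408437 -0.40695005  1.32801636]
0.9801880121231079 [-39.77   2.72   0.  ]
0.9579623937606812 [-39.68   3.14   0.  ]
[473.4336652  107.84720572  75.46788885]
```

View pics/s6c.png

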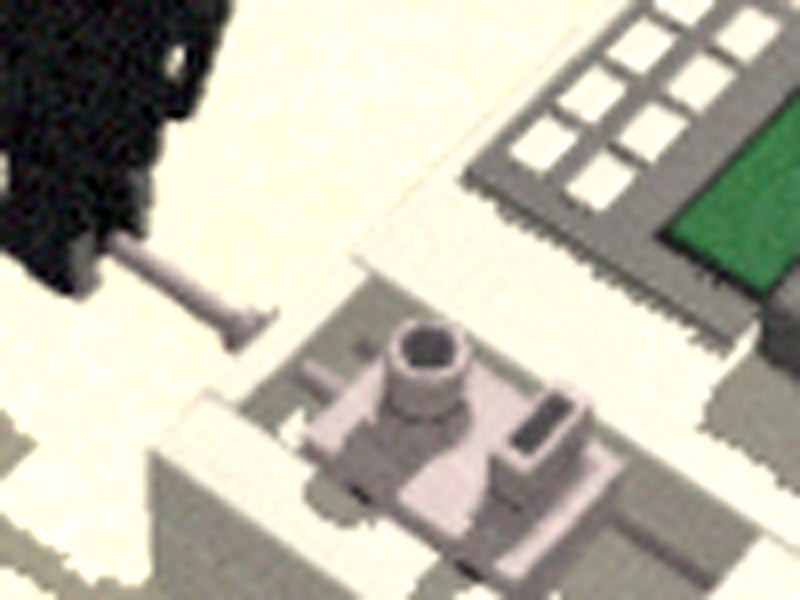

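The rod is out about 39.8 mm by image and 39.9 mm by TCP. Both standards are still seated at (428,345) and (540,420), and the rod meets the sleeve mouth at (235,320) with no ring showing outside it. Handing in while still gripping.

```bash
python3 -c "
from bench import job_done; print(job_done())"
```

```text
the job is handed in; nothing more can be done
None
```

I handed the job in with both standards seated in their matching wells and the gripper still holding the rod at about 40 mm out (39.8 mm by camera, 39.9 mm by arm position), at about 20 s of the 72 s allowed; no verdict came back.

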